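# Tip two transformer cores over a fence and load the two-cell tray

## Task

Two transformer cores stand upright on the table. First slide each one, standing, against the steel fence of the tipping stand with its terminals facing away from the fence, and push it near the top so that it tips over the fence edge and lies on the rubber pad under the white bar, terminals up; never lift a standing core. When both lie on the pad, put them into the long two-cell tray, one flat in each cell with the terminals still up, lowering them rather than dropping them, and leave the label roll, the grease tin and the glue bottle where they are.

Things in the scene. Friction and masses are not known exactly. Their poses are not given: they have to be found in the camera images.
- core_1: first transformer core: steel block with black end caps, 46 mm thick (x) x 56 wide (y) x 110 tall (z), 0.4 to 0.65 kg; origin at its middle, 55 mm above the foot. Starts upright. A black terminal strip with four brass screws (6 mm proud, 40 x 18 mm) is on the -x face, 27 mm below the middle; the plain +x face must end underneath
- core_2: second transformer core, the same as core_1: steel block with black end caps, 46 mm thick (x) x 56 wide (y) x 110 tall (z), 0.4 to 0.65 kg; origin at its middle, 55 mm above the foot. Starts upright. A black terminal strip with four brass screws (6 mm proud, 40 x 18 mm) is on the -x face, 27 mm below the middle; the plain +x face must end underneath
- tipping_stand: fixed stand: steel fence strip, 9 mm high, 310 mm long along y, front face at x = 0; behind it, level with its top, a black rubber pad (x 12..136 mm, y -150..150). Origin on the table under the middle of the fence's front face; +x is the tipping direction. Two posts at x = 152, y = -155 and 155 mm carry the bar from behind by arms at the same y, 173 mm and more up
- ioniser_bar (a point): middle of the underside of the white bar above the pad, axes as the stand's, at stand x = 50 mm, 154 mm above the table. The bar is 34 mm wide, 39 mm high, 342 mm long along y. A tool reaching a lying core must lean back towards the stand's -x, about 30 to 45 degrees, to pass it
- pad_rest (a point): point at stand x = 35 mm, 32 mm above the table: about where the middle of a tipped core comes to rest (x 20 to 45 mm; anywhere along y within 120 mm). A core with its face at the fence, pushed level at about 100 mm height, pivots over the fence's top edge and falls by itself beyond some 30 degrees; turning, it reaches up to 125 mm
- core_tray: fixed open grey plastic tray, outside 263 x 80 x 24 mm, walls and divider 5 mm thick, floor 5 mm. Origin under its middle on the table; x runs along its length. The divider stands across the middle (x = 0) and is as high as the walls; the two cells (124 x 70 mm inside) are centred at x = -64.5 and +64.5 mm. A core lies in a cell lengthwise, either end first; its middle is then 28 mm above the table.
- label_roll: white paper roll lying flat, 59 mm across, 30 mm high; origin under its middle; must not be shifted. It and the grease tin may lie between the cores and the fence.
- grease_tin: round tin, 54 mm across, 24 mm high; origin under its middle; must not be shifted
- glue_bottle: slim white bottle standing upright, 26 mm across, 106 mm tall; origin under its middle; must not be shifted
Things that resemble listed ones, but are neither listed nor needed, are in the scene too. Leave any orange look-alike of the core_1 alone.

How it is judged:
On the way, in this order (a step that is already met when the one before it is completed fails the run):
1. one core lies at rest on the pad, tipped over the fence, terminals up, let go (((x of core_1 in the frame of tipping_stand between 0 and 0.09 m and y of core_1 in the frame of tipping_stand between -0.15 and 0.15 m and z of core_1 in the frame of tipping_stand between 0.025 and 0.039 m and angle between core_1's own x axis and vertical above 3 rad and angle between the z axis of core_1 and the x axis of tipping_stand, either way round below 0.35 rad and contact force between the fingers and core_1 below 0.1 N and linear speed of core_1 below 0.03 m/s) or (x of core_2 in the frame of tipping_stand between 0 and 0.09 m and y of core_2 in the frame of tipping_stand between -0.15 and 0.15 m and z of core_2 in the frame of tipping_stand between 0.025 and 0.039 m and angle between core_2's own x axis and vertical above 3 rad and angle between the z axis of core_2 and the x axis of tipping_stand, either way round below 0.35 rad and contact force between the fingers and core_2 below 0.1 N and linear speed of core_2 below 0.03 m/s))), for 0.2 s.
2. both cores lie at rest on the pad, terminals up, let go (x of core_1 in the frame of tipping_stand between 0 and 0.09 m and y of core_1 in the frame of tipping_stand between -0.15 and 0.15 m and z of core_1 in the frame of tipping_stand between 0.025 and 0.039 m and angle between each of core_1, core_2's own x axis and vertical above 3 rad and angle between the z axis of each of core_1, core_2 and the x axis of tipping_stand, either way round below 0.35 rad and contact force between the fingers and core_1 below 0.1 N and linear speed of each of core_1, core_2 below 0.03 m/s and x of core_2 in the frame of tipping_stand between 0 and 0.09 m and y of core_2 in the frame of tipping_stand between -0.15 and 0.15 m and z of core_2 in the frame of tipping_stand between 0.025 and 0.039 m and contact force between the fingers and core_2 below 0.1 N), for 0.2 s.
At the end, for the whole second after the job is handed in: each core lies flat in its own cell of the tray (middle within 11 mm of the cell's centre along and across, 22 to 34 mm above the table, level within 5 degrees), lengthwise, terminals up, at rest and let go (((x of core_1 in the frame of core_tray between 0.0535 and 0.0755 m and y of core_1 in the frame of core_tray between -0.011 and 0.011 m and z of core_1 in the frame of core_tray between 0.022 and 0.034 m and angle between each of core_1, core_2's own x axis and vertical above 3.05 rad and angle between the z axis of each of core_1, core_2 and the x axis of core_tray, either way round below 0.25 rad and linear speed of each of core_1, core_2 below 0.02 m/s and contact force between the fingers and core_1 below 0.1 N and x of core_2 in the frame of core_tray between -0.0755 and -0.0535 m and y of core_2 in the frame of core_tray between -0.011 and 0.011 m and z of core_2 in the frame of core_tray between 0.022 and 0.034 m and contact force between the fingers and core_2 below 0.1 N) or (x of core_1 in the frame of core_tray between -0.0755 and -0.0535 m and y of core_1 in the frame of core_tray between -0.011 and 0.011 m and z of core_1 in the frame of core_tray between 0.022 and 0.034 m and angle between each of core_1, core_2's own x axis and vertical above 3.05 rad and angle between the z axis of each of core_1, core_2 and the x axis of core_tray, either way round below 0.25 rad and linear speed of each of core_1, core_2 below 0.02 m/s and contact force between the fingers and core_1 below 0.1 N and x of core_2 in the frame of core_tray between 0.0535 and 0.0755 m and y of core_2 in the frame of core_tray between -0.011 and 0.011 m and z of core_2 in the frame of core_tray between 0.022 and 0.034 m and contact force between the fingers and core_2 below 0.1 N))); the robot touches nothing.
It fails at once if a core lifted off the table while it stands upright ((angle between core_1's own z axis and vertical below 0.3 rad and height (world z) of core_1 above 0.08 m) or (angle between core_2's own z axis and vertical below 0.3 rad and height (world z) of core_2 above 0.08 m)).
It fails at once if a core let go more than about 2 cm above the floor of its cell ((horizontal distance between core_1 and core_tray below 0.16 m and height (world z) of core_1 above 0.06 m and contact force between the fingers and core_1 below 0.05 N) or (horizontal distance between core_2 and core_tray below 0.16 m and height (world z) of core_2 above 0.06 m and contact force between the fingers and core_2 below 0.05 N)).
It fails at once if the label roll, grease tin or glue bottle shifted by more than 25 mm or knocked over (distance of any of label_roll, grease_tin, glue_bottle from where it was at the start of the episode above 0.025 m or angle between any of label_roll, grease_tin, glue_bottle's own z axis and vertical above 0.5 rad).
It also fails if it takes over 72 s, if anything falls off the work surface, if the arm or the gripper's body presses on something with over 40 N, if the wrist force passes 120 N, or if a joint passes its speed limit or range.

## Robot

A 7-joint arm with a two-finger parallel gripper is mounted at the origin on the work surface; the furniture and walls round the work are solid. World frame = base frame: x ahead of the robot, y to its left, z up, the work surface at z = 0. Lengths are in m, angles in rad, forces in N, time in s.
With the tool pointing down it reaches from about 0.375 to 0.925 m from the base axis. Payload 3.1 kg.
Tool frame: the origin (TCP) lies between the finger pads; the fingertips stand 22 mm ahead of it and the grasp point (between the pads) lies 3 mm ahead of it (manip.tip_reach is the distance from the TCP to the fingertips, in m); z points along the fingers, y is the line along which they close (so a half turn about z gives the same grasp; the last joint's range is limited). The gripper opens to 85 mm and grips with 20 to 120 N. Pads are 22 mm wide; open, the fingers measure 114 mm over their backs; the gripper's body (76 mm by 85 mm) begins 54 mm behind the grasp point. The pads swing forward as they close: fully open they stand 13 mm farther back than shut.
Start: joints at [-1.249, 0.383, 0.044, 1.598, -0.018, 1.161, -0.05], TCP at [0.265, 0.594, 0.253] pointing down, gripper open.
Joint ranges: [-2.61, 2.61], [-0.41, 2.15], [-1.48, 1.57], [0, 2.5], [-1.57, 4.71], [0.05, 1.97], [-2.85, 2.85]. Speed limits (rad/s): [2.79, 2.79, 3.14, 3.14, 3.14, 3.14, 3.14].

## Interface

Orientations are given as a unit quaternion [w, x, y, z].
In Python, from rig import manip gives the robot as it stands. The module is installed in compiled form; this text tells all that it offers.
- The arm moves only by the tool send_rows, never from a script. Its argument "increments" is a list of rows, each a list of 3 entries, a list of its own where there are three numbers: the shift along the tool's x, y, z in units of 50 mm (1.0 is 50 mm), then the turn, a rotation vector about the tool's x, y, z in units of 6 degrees (1.0 is 6 degrees), then the opening, from 0 (shut) to 1 (fully open). In form: [[[dx, dy, dz], [rx, ry, rz], fingers], ...]. A call has 1 to 20 rows; each row is the pose to reach, as a shift and turn from the pose commanded when the call began, along the tool's axes at that moment; what a row does not reach only later rows make up. A row lasts 1/10 s, in which the tool goes at most 50 mm and 8.59 degrees, less where a joint would pass 70% of its speed; a pose out of reach is approached as far as the arm can. A call with a gripper value outside its range is refused whole. The fingers move at their own pace and stop on an object; "newtons" is the grip in N (left out, the last holds). Time passes only in rows, so rows that repeat a pose let the fingers close. It gives the time, the measured TCP pose, the force, the opening and the grip force at its end, in the units of the state.
- manip.sense(): the state, without advancing time (a new reading comes with each control period).
- manip.capture(name): name is "scene" or "top" or "wrist"; returns the picture (384x512x3 uint8, red, green, blue); there is no depth.
- manip.get_calibration(name): a dict with "intrinsics" (3x3 intrinsics, pixels), "dist_coeffs" ([k1, k2, p1, p2, k3] as OpenCV has them; the pictures are not rectified), "rvec" (rotation vector, rad) and "tvec" (3), from world to camera coordinates, as OpenCV has them. Camera axes: x right, y down, z forward; pixel columns grow to the right and rows downward; lengths in m; the calibration is good to about 2 mm. A picture is of the moment at which its call begins: read the wrist's pose just before it. get_calibration takes no time and is no camera call; for the wrist camera it gives the pose at the moment of the call.
- manip.hand_in(): hands the job in; it is judged then, once.
Trained networks look in the newest picture that a camera, given by its name, has taken for a name from the list of things; names that differ only in an ending like _2 or _b are one class to them, and where a whole thing is asked for, a point or a joint stands for the part that bears it (a point fixed in the world has none). Each returns a list of dicts, best first, with "p" (0 to 1); they miss things now and then, are a little off and sometimes report something else, mostly with a low value. They report only what shows in the picture. A call takes as long as a camera call. They do not tell look-alikes from the thing itself.
- manip.boxes_of(camera, target): "centre" ([x, y, z] in m, in world coordinates, good to about 4 mm: the middle of the surface that is visible of it).
- manip.cut_out(camera, target): "pixels" (384x512 bool, what is visible of it).
- manip.pinpoint(camera, target): "centre" ([x, y, z] in m, in world coordinates, good to about 4 mm: a listed point, or the origin of a listed thing).
The state is a dict: "time_s": time; "joints": joint angles; "qd": joint speeds; "tau": joint torques, N m; "tcp_pos": TCP position; "ee_rot": TCP orientation; "contact_force": force on the tool from outside, world axes, zero at the start; "ft_torque": the same for the moment, N m; "grip_width": opening from 0.0 (shut) to 1.0 (fully open); "gripper_force": force on a finger pad.
Only numpy, scipy, OpenCV 4.12 (cv2) and the standard library are available. Lean on these libraries where they do the work, as an engineer would, in place of code of your own. Each camera call takes 0.05 s, during which the arm holds its last target. There are 200 camera calls.

## Working session

There is one attempt and no reset: what is moved stays moved. The work goes in short steps, Python scripts to look and compute and a tool call to move; the robot and the scene stay as the last step left them, time stands still between calls to the robot, and variables do not carry over. Pictures are saved under pics/ and viewed, at most 10 in all, crops included, and the job is handed in when it is done.

Besides the shell and the picture viewer there is one more tool, called as name([rows], argument=value, ...), one row to a line, values as JSON. send_rows: Moves the arm, as the interface text tells. Its arguments: {"type":"object","properties":{"increments":{"type":"array"},"newtons":{"type":"number"}},"required":["increments"]}

```bash
mkdir -p pics
cat > h.py <<'E'
import numpy as np, cv2
from rig import manip
def save(cam,name,crop=None,s=1):
    im=manip.capture(cam)
    c=im if crop is None else im[crop[1]:crop[3],crop[0]:crop[2]]
    cv2.imwrite('pics/'+name,cv2.resize(c[:,:,::-1],None,fx=s,fy=s,interpolation=cv2.INTER_CUBIC)); return im
def proj(cam,P):
    c=manip.get_calibration(cam)
    return cv2.projectPoints(np.array(P,float).reshape(-1,3),np.array(c['rvec']),np.array(c['tvec']),np.array(c['intrinsics']),np.array(c['dist_coeffs']))[0][:,0]
def ray(cam,uv,z):
    c=manip.get_calibration(cam);K=np.array(c['intrinsics'])
    n=cv2.undistortPoints(np.array(uv,float).reshape(-1,1,2),K,np.array(c['dist_coeffs']))[:,0]
    R=cv2.Rodrigues(np.array(c['rvec']))[0];t=np.array(c['tvec']).ravel()
    o=-R.T@t;d=np.c_[n,np.ones(len(n))]@R
    return o+d*((z-o[2])/d[:,2])[:,None]
E
python3 - <<'E'
from h import *
print(manip.sense())
a=save('scene','s0.png',s=1.55);b=save('top','t0.png',s=1.55)
for cam in('scene','top'):
    for n in('core_1','tipping_stand','ioniser_bar','pad_rest','core_tray','label_roll','grease_tin','glue_bottle'):
        for r in manip.pinpoint(cam,n):
            print(cam,n,round(r['p'],2),np.round(r['centre'],3),proj(cam,r['centre']).round())
E
```

```text
{'time_s': 0.0, 'joints': array([-1.24880075,  0.38383678,  0.04379504,  1.59957938, -0.01790643,
        1.16119874, -0.0498865 ]), 'qd': array([-0.00026082,  0.00087955, -0.00083459,  0.00281889, -0.00047113,
        0.0018395 , -0.00098035]), 'tau': array([ 1.20651193e-04, -4.33458638e+01,  1.02464497e+00, -2.49512368e+01,
        1.06143829e-02,  1.12056040e-02,  1.12856080e-05]), 'tcp_pos': array([0.26454023, 0.59276072, 0.25188282]), 'ee_rot': array([-2.14597683e-04,  2.08297791e-01,  9.78064569e-01, -1.29762112e-03]), 'contact_force': array([ 0.11721994,  0.75171633, -0.1955016 ]), 'ft_torque': array([-0.02900816,  0.01043055, -0.05792657]), 'gripper_force': 0.0, 'grip_width': 0.9976050833965369}
scene core_1 0.96 [ 0.659 -0.332  0.056] [[387. 284.]]
scene core_1 0.83 [ 0.752 -0.058  0.054] [[349. 193.]]
scene core_1 0.78 [0.329 0.105 0.052] [[164. 194.]]
scene core_1 0.7 [ 0.29  -0.214  0.054] [[179. 296.]]
scene core_1 0.68 [ 0.646 -0.053  0.054] [[310. 201.]]
scene core_1 0.55 [ 0.46  -0.016  0.055] [[231. 210.]]
scene tipping_stand 0.78 [ 0.575  0.12  -0.   ] [[255. 186.]]
[... 575 characters left out ...]
_1 0.72 [ 0.464 -0.311 -0.001] [[342. 209.]]
top core_1 0.63 [ 0.66  -0.338  0.056] [[354. 137.]]
top core_1 0.62 [ 0.647 -0.056  0.056] [[253. 141.]]
top core_1 0.56 [ 0.751 -0.06   0.056] [[254. 104.]]
top tipping_stand 0.94 [0.574 0.123 0.001] [[190. 169.]]
top ioniser_bar 0.66 [0.575 0.174 0.156] [[161. 159.]]
top pad_rest 0.87 [0.576 0.156 0.028] [[177. 167.]]
top core_tray 0.94 [ 0.466 -0.313 -0.001] [[343. 208.]]
top label_roll 0.57 [0.555 0.014 0.004] [[228. 176.]]
top label_roll 0.21 [0.574 0.175 0.156] [[161. 160.]]
top grease_tin 0.81 [ 0.567 -0.116  0.002] [[273. 172.]]
top grease_tin 0.34 [0.575 0.174 0.16 ] [[161. 159.]]
top glue_bottle 0.44 [ 0.666 -0.228 -0.   ] [[312. 139.]]
```

View pics/s0.png

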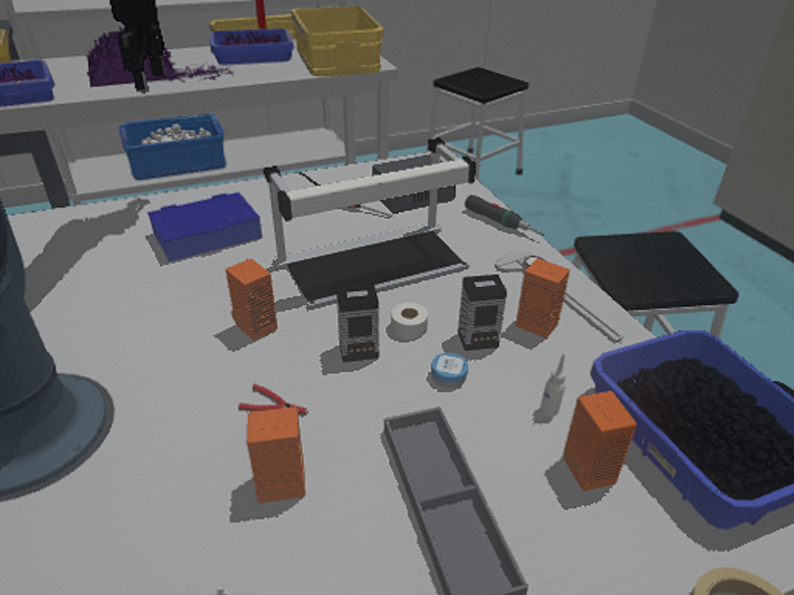

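View pics/t0.png

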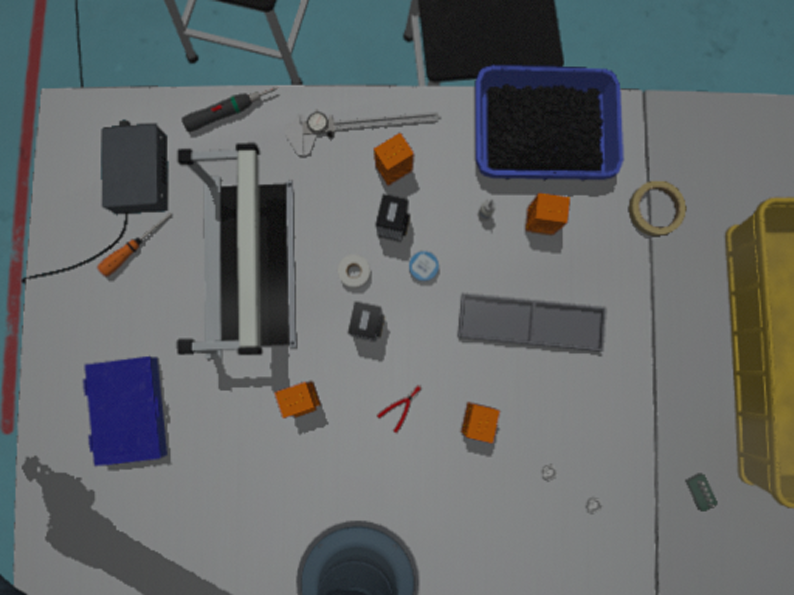

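The scene shows two dark cores at scene px (231,210) and (310,201), with their terminals facing -y, away from the fence. Four orange look-alikes stand at (349,193), (164,194), (179,296) and (387,284), and I leave those alone. The roll is at (264,211), the tin at (288,243), the bottle at (353,264) and the tray at (288,327). The tipping direction is about +y.

```bash
cat >> h.py <<'E'
from scipy.spatial.transform import Rotation as Ro
def Rt(lean,yaw=0):
    """tool y along world x, leaning back to -y by lean deg, then yawed about z"""
    s,c=np.sin(np.radians(lean)),np.cos(np.radians(lean))
    return Ro.from_euler('z',yaw,degrees=True)*Ro.from_matrix(np.array([[0,c,s],[1,0,0],[0,s,-c]]).T)
def rows(*targets):
    """targets (grasp point xyz, lean, yaw) -> increments from current pose"""
    s=manip.sense();R=Ro.from_quat(s['ee_rot'],scalar_first=True);p=s['tcp_pos']
    print('t',round(s['time_s'],2),'grasp pt',(p+R.apply([0,0,.003])).round(4),'F',np.round(s['contact_force'],1),'w',round(s['grip_width'],3),round(s['gripper_force'],1))
    for xyz,l,y in targets:
        T=Rt(l,y);q=np.array(xyz)-T.apply([0,0,.003])
        print([(R.inv().apply(q-p)/.05).round(2).tolist(),np.degrees((R.inv()*T).as_rotvec()/6).round(2).tolist()])
E
python3 - <<'E'
from h import *
im=save('top','t1.png',(120,100,290,240),4.2)
m=manip.cut_out('top','core_tray')
for r in m[:2]:
    k=r['pixels'].astype(np.uint8);c=cv2.findContours(k,0,1)[0];c=max(c,key=cv2.contourArea)
    b=cv2.boxPoints(cv2.minAreaRect(c));w=ray('top',b,.024);print(r['p'],w.round(3).tolist(),w.mean(0))
for r in manip.cut_out('top','core_1'):
    k=r['pixels'].astype(np.uint8);v,u=np.nonzero(k);print(round(r['p'],2),u.mean(),v.mean(),im[k>0].mean(0).round(),[x.tolist() for x in ray('top',cv2.boxPoints(cv2.minAreaRect(np.c_[u,v].astype(np.float32))),.11).round(3)])
rows(([.46,-.08,.25],0,0))
E
```

```text
0.78 [[0.438, -0.173, 0.024], [0.521, -0.182, 0.024], [0.495, -0.448, 0.024], [0.412, -0.437, 0.024]] [ 0.46666455 -0.31015601  0.024     ]
0.87 235.78354978354977 206.82251082251082 [60. 61. 61.] [[0.435, 0.017, 0.11], [0.495, 0.006, 0.11], [0.486, -0.049, 0.11], [0.425, -0.038, 0.11]]
0.84 253.05137614678898 140.7559633027523 [47. 48. 49.] [[0.604, -0.023, 0.11], [0.678, -0.04, 0.11], [0.665, -0.095, 0.11], [0.591, -0.077, 0.11]]
0.75 191.59109311740892 257.37044534412956 [134.  71.  17.] [[0.341, 0.138, 0.11], [0.363, 0.073, 0.11], [0.314, 0.056, 0.11], [0.292, 0.12, 0.11]]
0.75 253.73366013071896 102.41830065359477 [116.  62.  16.] [[0.751, -0.011, 0.11], [0.789, -0.071, 0.11], [0.727, -0.107, 0.11], [0.69, -0.047, 0.11]]
0.72 352.72340425531917 137.6306990881459 [117.  63.  19.] [[0.612, -0.281, 0.11], [0.684, -0.289, 0.11], [0.677, -0.364, 0.11], [0.606, -0.356, 0.11]]
0.56 309.3075313807531 272.05230125523013 [136.  71.  15.] [[0.271, -0.172, 0.11], [0.328, -0.184, 0.11], [0.316, -0.238, 0.11], [0.259, -0.225, 0.11]]
t 1.05 grasp pt [0.2649 0.5936 0.2503] F [ 0.  -0.   0.3] w 0.998 0.0
[[-9.05, -10.71, 0.01], [-0.0, 0.0, 10.99]]
```

View pics/t1.png

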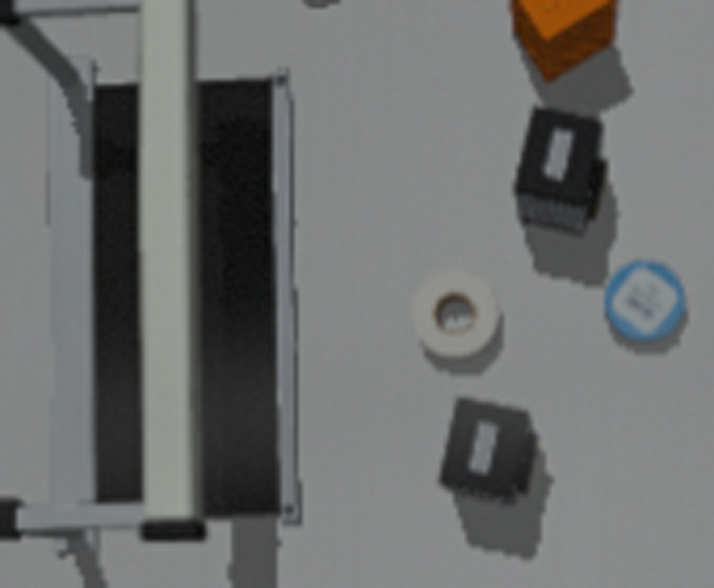

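The crop shows both dark cores yawed about -12°: A at crop px (485,447) and B at (560,160). The fence front runs from (288,68) to (299,522), so its yaw is about 1.4°. Core A's path is clear of the roll at (455,313).

Run:
```python
from h import *
rows(([.38,.1,.32],0,0),([.45,-.03,.24],25,-12))
```

```text
t 1.05 grasp pt [0.2649 0.5936 0.2503] F [ 0.  -0.   0.3] w 0.998 0.0
[[-6.12, -8.08, -1.39], [-0.0, 0.0, 10.99]]
[[-8.47, -9.9, 0.21], [-2.83, 3.5, 12.77]]
```

send_rows([
  [[0, 0, -1.4], [0, 0, 2], 0.85],
  [[-6.1, -8, -1.4], [0, 0, 11], 0.85],
  [[-6.1, -8, -1.4], [0, 0, 11], 0.85],
  [[-6.1, -8, -1.4], [0, 0, 11], 0.85],
  [[-6.1, -8, -1.4], [0, 0, 11], 0.85],
  [[-6.1, -8, -1.4], [0, 0, 11], 0.85],
  [[-6.1, -8, -1.4], [0, 0, 11], 0.85],
  [[-6.1, -8, -1.4], [0, 0, 11], 0.85],
  [[-6.1, -8, -1.4], [0, 0, 11], 0.85],
  [[-6.1, -8, -1.4], [0, 0, 11], 0.85],
  [[-6.1, -8, -1.4], [0, 0, 11], 0.85],
  [[-6.1, -8, -1.4], [0, 0, 11], 0.85],
  [[-8.5, -9.9, 0.2], [-2.83, 3.5, 12.77], 0.85],
  [[-8.5, -9.9, 0.2], [-2.83, 3.5, 12.77], 0.85],
  [[-8.5, -9.9, 0.2], [-2.83, 3.5, 12.77], 0.85],
  [[-8.5, -9.9, 0.2], [-2.83, 3.5, 12.77], 0.85],
  [[-8.5, -9.9, 0.2], [-2.83, 3.5, 12.77], 0.85],
  [[-8.5, -9.9, 0.2], [-2.83, 3.5, 12.77], 0.85],
  [[-8.5, -9.9, 0.2], [-2.83, 3.5, 12.77], 0.85],
])

```text
time_s: 2.95
tcp_pos: [0.4513, -0.0307, 0.2433]
ee_rot: [-0.137, 0.758, 0.615, 0.168]
contact_force: [0.0, -0.3, 0.3]
grip_width: 0.85
gripper_force: 0.0
```

Run:
```python
from h import *
save('wrist','w0.png',s=1)
print(manip.sense()['joints'])
for r in manip.pinpoint('wrist','core_1'): print(round(r['p'],2),np.round(r['centre'],3),proj('wrist',r['centre']).round())
for r in manip.pinpoint('wrist','pad_rest')[:1]+manip.pinpoint('wrist','tipping_stand')[:1]: print(round(r['p'],2),np.round(r['centre'],3))
rows(([.462,-.018,.16],25,-12),([.462,-.018,.078],25,-12))
```

```text
[-0.88401567  0.04084855  1.19009027  2.13048345 -0.53404864  1.10616304
  0.37079126]
0.95 [ 0.65  -0.051  0.056] [[420. 226.]]
0.9 [ 0.753 -0.058  0.051] [[500. 213.]]
0.6 [ 0.459 -0.011  0.057] [[256. 226.]]
0.6 [0.327 0.104 0.054] [[130. 155.]]
0.46 [0.576 0.122 0.001] [[316. 116.]]
0.73 [0.57  0.155 0.031]
0.65 [0.575 0.123 0.002]
t 3.15 grasp pt [ 0.4517 -0.0287  0.2411] F [-0.1  0.1  1.2] w 0.85 0.0
[[-0.46, 0.16, 1.58], [-0.01, -0.02, 0.03]]
[[-1.16, 0.16, 3.06], [-0.01, -0.02, 0.03]]
```

View pics/w0.png

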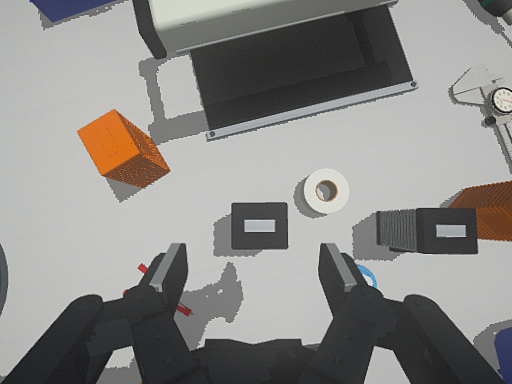

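Wrist view: core A's black top is at (260,226), square to the fingers, so -12° is right. The label roll is at (327,190), core B at (430,230) and the orange blocks at (125,148) and (490,210).

Run:
```python
from h import *
print(ray('wrist',[[260,226]],.11))
rows(([.461,-.014,.078],25,-12))
```

```text
[[ 0.46300956 -0.01112764  0.11      ]]
t 3.15 grasp pt [ 0.4517 -0.0287  0.2411] F [-0.1  0.1  1.2] w 0.85 0.0
[[-1.09, 0.12, 3.09], [-0.01, -0.02, 0.03]]
```

send_rows([
  [[-0.4, 0.15, 1.6], [0, 0, 0], 0.85],
  [[-0.4, 0.15, 1.6], [0, 0, 0], 0.85],
  [[-0.6, 0.15, 2.1], [0, 0, 0], 0.85],
  [[-0.85, 0.15, 2.6], [0, 0, 0], 0.85],
  [[-1.08, 0.15, 3.1], [0, 0, 0], 0.85],
  [[-1.08, 0.15, 3.1], [0, 0, 0], 0.85],
  [[-1.08, 0.15, 3.1], [0, 0, 0], 0.5],
  [[-1.08, 0.15, 3.1], [0, 0, 0], 0.5],
  [[-1.08, 0.15, 3.1], [0, 0, 0], 0.5],
  [[-1.08, 0.15, 3.1], [0, 0, 0], 0.5],
  [[-1.08, 0.15, 3.1], [0, 0, 0], 0.5],
  [[-1.08, 0.15, 3.1], [0, 0, 0], 0.5],
], newtons=40)

```text
time_s: 4.35
tcp_pos: [0.4626, -0.0171, 0.0809]
ee_rot: [-0.136, 0.759, 0.614, 0.169]
contact_force: [-1.3, -0.7, 2.3]
grip_width: 0.649
gripper_force: 47.0
```

Run:
```python
from h import *
rows(([.470,.05,.078],25,-5),([.478,.097,.078],25,1.4),([.478,.102,.078],25,1.4))
print(manip.sense()['joints'])
```

```text
t 4.35 grasp pt [ 0.4629 -0.0158  0.0781] F [-1.3 -0.7  2.3] w 0.649 47.0
[[1.19, -0.13, 0.56], [0.5, -0.01, -1.05]]
[[2.06, -0.17, 0.96], [0.95, -0.01, -2.02]]
[[2.14, -0.19, 1.01], [0.95, -0.01, -2.02]]
[-0.59001832  0.5133011   0.94549635  2.21795534 -1.07591212  1.01622486
  0.88239921]
```

send_rows([
  [[0.4, -0.05, 0.19], [0.17, 0, -0.35], 0.5],
  [[0.8, -0.09, 0.37], [0.33, 0, -0.7], 0.5],
  [[1.19, -0.13, 0.56], [0.5, 0, -1.05], 0.5],
  [[1.5, -0.14, 0.7], [0.65, 0, -1.4], 0.5],
  [[1.8, -0.16, 0.84], [0.8, 0, -1.75], 0.5],
  [[1.95, -0.17, 0.91], [0.95, 0, -2.02], 0.5],
  [[2.04, -0.17, 0.95], [0.95, 0, -2.02], 0.5],
  [[2.06, -0.17, 0.96], [0.95, 0, -2.02], 0.5],
  [[2.06, -0.17, 0.96], [0.95, 0, -2.02], 0.5],
])

```text
time_s: 5.25
tcp_pos: [0.4796, 0.0942, 0.0814]
ee_rot: [-0.153, 0.682, 0.698, 0.152]
contact_force: [0.3, -3.8, 6.7]
grip_width: 0.651
gripper_force: 47.4
```

Run:
```python
from h import *
save('scene','s1.png',(180,80,380,240),4)
rows(([.478,.100,.078],25,1.4))
```

```text
t 5.3 grasp pt [0.4796 0.0955 0.0787] F [ 0.7 -4.4  6.4] w 0.651 47.4
[[0.08, -0.03, 0.05], [0.04, 0.01, -0.01]]
```

View pics/s1.png

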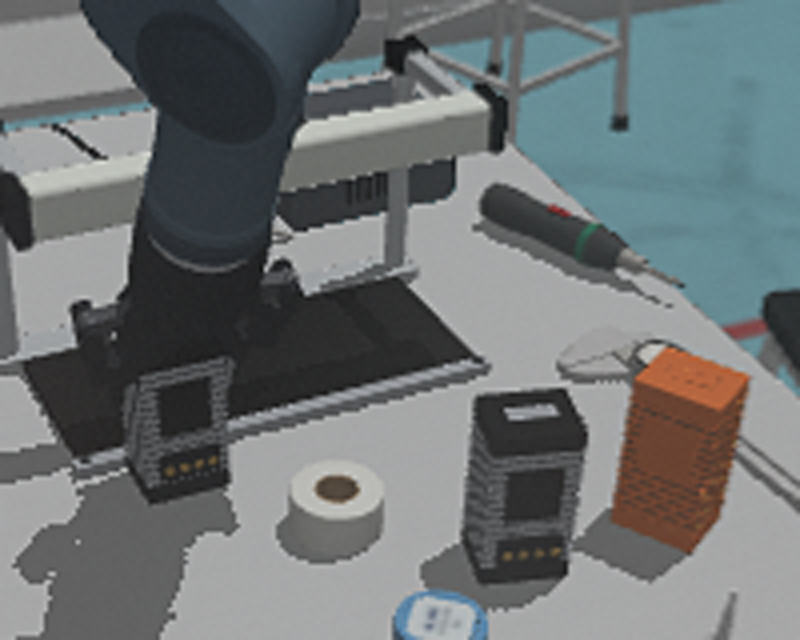

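Core A at crop px (180,430) stands at the fence with its terminals towards the camera. I press on a few millimetres to seat it.

send_rows([
  [[0.08, 0, 0.04], [0, 0, 0], 0.5],
  [[0.13, 0, 0.06], [0, 0, 0], 0.5],
  [[0.13, 0, 0.06], [0, 0, 0], 0.5],
])

```text
time_s: 5.6
tcp_pos: [0.4799, 0.0983, 0.0819]
ee_rot: [-0.151, 0.683, 0.698, 0.151]
contact_force: [-1.0, -9.4, 12.5]
grip_width: 0.653
gripper_force: 48.1
```

Run:
```python
from h import *
rows(([.480,.045,.20],40,1.4),([.480,.045,.108],40,1.4),([.4785,.112,.108],40,1.4))
```

```text
t 5.6 grasp pt [0.4798 0.0995 0.0792] F [-1.  -9.4 12.5] w 0.653 48.1
[[0.0, -0.01, -2.65], [0.06, 2.54, -0.01]]
[[-0.77, -0.02, -0.98], [0.06, 2.54, -0.01]]
[[0.45, -0.02, -0.42], [0.06, 2.54, -0.01]]
```

send_rows([
  [[0, 0, 0], [0, 0, 0], 0.85],
  [[0, 0, 0], [0, 0, 0], 0.85],
  [[0, 0, 0], [0, 0, 0], 0.85],
  [[0, 0, 0], [0, 0, 0], 0.85],
  [[0, 0, -1], [0, 0, 0], 0.85],
  [[0, 0, -2], [0, 0, 0], 0.85],
  [[0, 0, -2.65], [0, 0, 0], 0.85],
  [[0, 0, -2.65], [0, 2.54, 0], 0],
  [[0, 0, -2.65], [0, 2.54, 0], 0],
  [[0, 0, -2.65], [0, 2.54, 0], 0],
  [[0, 0, -2.65], [0, 2.54, 0], 0],
  [[0, 0, -2.65], [0, 2.54, 0], 0],
  [[0, 0, -2.65], [0, 2.54, 0], 0],
  [[-0.8, 0, -1.6], [0, 2.54, 0], 0],
  [[-0.8, 0, -1], [0, 2.54, 0], 0],
  [[-0.8, 0, -1], [0, 2.54, 0], 0],
])

```text
time_s: 7.2
tcp_pos: [0.4745, 0.0486, 0.104]
ee_rot: [-0.251, 0.656, 0.672, 0.235]
contact_force: [-0.8, 0.3, 0.3]
grip_width: 0.001
gripper_force: 0.0
```

Run:
```python
from h import *
save('scene','s2.png',(180,80,380,240),4)
s=manip.sense();R=Ro.from_quat(s['ee_rot'],scalar_first=True);print('tip',s['tcp_pos']+R.apply([0,0,manip.tip_reach]))
rows(([.4785,.08,.108],40,1.4),([.4785,.112,.108],40,1.4))
```

```text
tip [0.47586463 0.06183543 0.08999017]
t 7.25 grasp pt [0.4763 0.0496 0.1045] F [ 0.  -0.2 -0.3] w 0.002 0.0
[[0.51, 0.06, 0.34], [-0.08, -0.05, -0.02]]
[[1.0, 0.08, 0.75], [-0.08, -0.05, -0.02]]
```

View pics/s2.png

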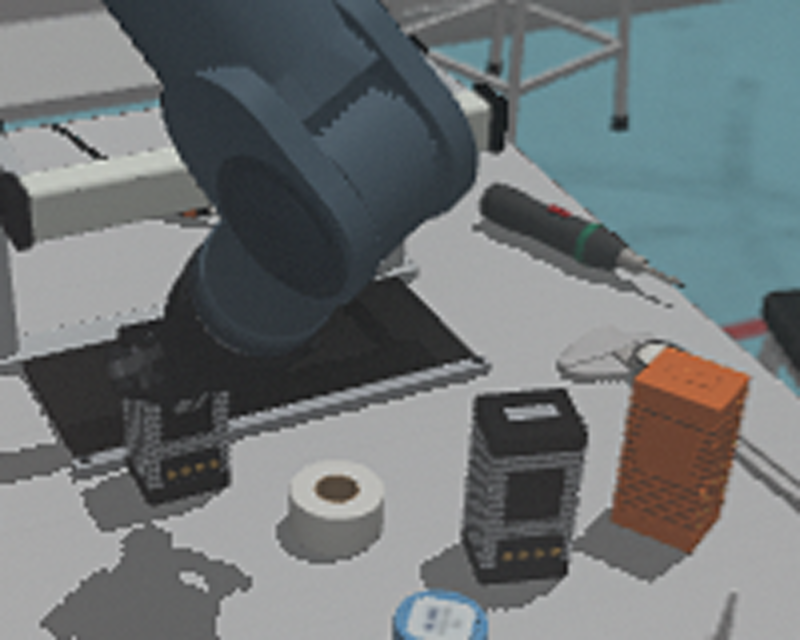

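Core A stands at (180,430) with the closed fingers just behind its upper part. Now the push.

send_rows([
  [[0.12, 0.06, 0.09], [0, 0, 0], 0],
  [[0.25, 0.06, 0.18], [0, 0, 0], 0],
  [[0.38, 0.06, 0.27], [0, 0, 0], 0],
  [[0.5, 0.06, 0.36], [0, 0, 0], 0],
  [[0.62, 0.06, 0.45], [0, 0, 0], 0],
  [[0.75, 0.06, 0.54], [0, 0, 0], 0],
  [[0.87, 0.06, 0.64], [0, 0, 0], 0],
  [[1.0, 0.06, 0.75], [0, 0, 0], 0],
  [[1.0, 0.06, 0.75], [0, 0, 0], 0],
  [[1.0, 0.06, 0.75], [0, 0, 0], 0],
  [[0, 0, 0], [0, 0, 0], 0],
  [[0, 0, 0], [0, 0, 0], 0],
  [[-0.8, 0, -2.5], [0, 0, 0], 0.85],
  [[-0.8, 0, -2.5], [0, 0, 0], 0.85],
  [[-0.8, 0, -2.5], [0, 0, 0], 0.85],
])

```text
time_s: 8.75
tcp_pos: [0.4817, -0.0702, 0.1795]
ee_rot: [-0.244, 0.658, 0.671, 0.24]
contact_force: [0.5, 0.3, 1.0]
grip_width: 0.503
gripper_force: 0.0
```

Run:
```python
from h import *
save('scene','s3.png',(180,80,380,240),4)
for c in('scene','top'):
  if c=='top': manip.capture(c)
  for r in manip.pinpoint(c,'core_1'): print(c,round(r['p'],2),np.round(r['centre'],3))
print(manip.sense()['joints'])
rows(([.645,-.075,.24],25,-13),([.645,-.052,.16],25,-13),([.645,-.052,.078],25,-13))
```

```text
scene 0.89 [0.33  0.105 0.05 ]
scene 0.86 [0.478 0.148 0.033]
scene 0.82 [ 0.754 -0.058  0.052]
scene 0.67 [ 0.645 -0.057  0.053]
scene 0.66 [ 0.292 -0.212  0.054]
scene 0.64 [ 0.657 -0.331  0.054]
top 0.97 [0.478 0.149 0.034]
top 0.91 [ 0.66  -0.338  0.054]
top 0.83 [ 0.292 -0.211  0.055]
top 0.72 [0.33  0.103 0.053]
top 0.65 [ 0.645 -0.055  0.057]
top 0.65 [ 0.752 -0.061  0.058]
top 0.63 [ 0.563 -0.115  0.002]
[-0.33799924  0.55855393  0.93945182  1.98226108 -0.97625411  1.49731195
  1.08579698]
t 8.95 grasp pt [ 0.4814 -0.0649  0.1758] F [ 0.1  0.1 -0.5] w 0.84 0.0
[[0.64, 3.26, -1.16], [-1.29, -2.52, 2.0]]
[[-0.04, 3.27, 0.36], [-1.29, -2.52, 2.0]]
[[-1.1, 3.27, 1.62], [-1.29, -2.52, 2.0]]
```

View pics/s3.png

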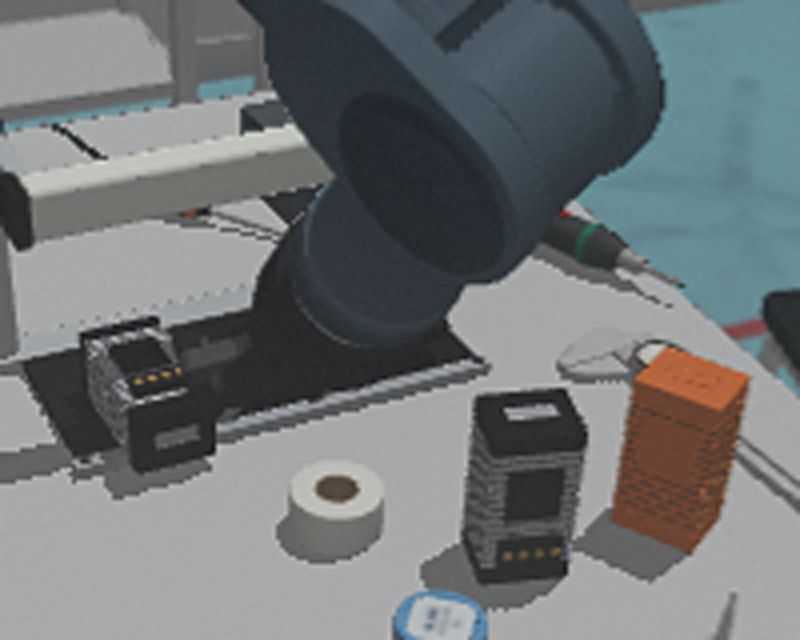

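Core A lies on the pad at crop px (150,395) with its terminals up. The networks put it at (0.478, 0.149). Next is core B at (0.646, -0.055).

send_rows([
  [[0.6, 1, -1.2], [0, 0, 0], 0.85],
  [[0.64, 3.2, -1.2], [-1.29, -2.5, 2.0], 0.85],
  [[0.64, 3.2, -1.2], [-1.29, -2.5, 2.0], 0.85],
  [[0.64, 3.2, -1.2], [-1.29, -2.5, 2.0], 0.85],
  [[0.64, 3.2, -1.2], [-1.29, -2.5, 2.0], 0.85],
  [[0.64, 3.2, -1.2], [-1.29, -2.5, 2.0], 0.85],
  [[0.64, 3.2, -1.2], [-1.29, -2.5, 2.0], 0.85],
])

```text
time_s: 9.65
tcp_pos: [0.6399, -0.0756, 0.2426]
ee_rot: [-0.138, 0.763, 0.608, 0.169]
contact_force: [1.2, 0.1, -0.5]
grip_width: 0.85
gripper_force: 0.0
```

Run:
```python
from h import *
save('wrist','w1.png')
for r in manip.pinpoint('wrist','core_1'): print(round(r['p'],2),np.round(r['centre'],3),proj('wrist',r['centre']).round())
rows(([.645,-.052,.16],25,-13),([.645,-.052,.078],25,-13))
```

```text
0.8 [0.475 0.152 0.034] [[ 93. 100.]]
0.77 [ 0.646 -0.055  0.058] [[254. 224.]]
0.69 [ 0.752 -0.06   0.051] [[341. 208.]]
t 9.75 grasp pt [ 0.6403 -0.0754  0.2405] F [0.3 0.1 0.1] w 0.853 0.0
[[-0.25, -0.01, 1.66], [-0.03, -0.03, -0.01]]
[[-0.95, -0.0, 3.14], [-0.03, -0.03, -0.01]]
```

View pics/w1.png

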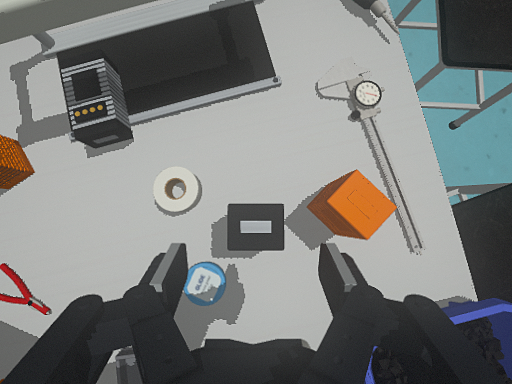

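Wrist view: core B's top is at (256,227), square to the fingers. The orange block's nearest corner is at (308,208), about 24 mm clear of the core, so I narrow the opening. Core A lies at (92,98).

Run:
```python
from h import *
print(ray('wrist',[[256,227],[308,208],[228,227],[284,227]],.11))
rows(([.645,-.058,.16],25,-13),([.645,-.058,.078],25,-13))
```

```text
[[ 0.64755397 -0.05779303  0.11      ]
 [ 0.70166047 -0.05126374  0.11      ]
 [ 0.62086037 -0.05163195  0.11      ]
 [ 0.67423052 -0.06397089  0.11      ]]
t 9.75 grasp pt [ 0.6403 -0.0754  0.2405] F [0.3 0.1 0.1] w 0.853 0.0
[[-0.36, 0.02, 1.61], [-0.03, -0.03, -0.01]]
[[-1.06, 0.02, 3.09], [-0.03, -0.03, -0.01]]
```

send_rows([
  [[-0.37, 0.04, 1.6], [0, 0, 0], 0.78],
  [[-0.37, 0.04, 1.6], [0, 0, 0], 0.78],
  [[-0.37, 0.04, 1.6], [0, 0, 0], 0.78],
  [[-0.6, 0.04, 2.1], [0, 0, 0], 0.78],
  [[-0.85, 0.04, 2.6], [0, 0, 0], 0.78],
  [[-1.06, 0.04, 3.08], [0, 0, 0], 0.78],
  [[-1.06, 0.04, 3.08], [0, 0, 0], 0.78],
  [[-1.06, 0.04, 3.08], [0, 0, 0], 0.5],
  [[-1.06, 0.04, 3.08], [0, 0, 0], 0.5],
  [[-1.06, 0.04, 3.08], [0, 0, 0], 0.5],
  [[-1.06, 0.04, 3.08], [0, 0, 0], 0.5],
  [[-1.06, 0.04, 3.08], [0, 0, 0], 0.5],
], newtons=40)

```text
time_s: 10.95
tcp_pos: [0.6479, -0.0607, 0.0836]
ee_rot: [-0.135, 0.763, 0.608, 0.17]
contact_force: [-1.3, -1.9, -0.6]
grip_width: 0.656
gripper_force: 50.3
```

Run:
```python
from h import *
rows(([.648,.02,.078],25,-5),([.650,.097,.078],25,1.4),([.650,.104,.078],25,1.4))
```

```text
t 10.95 grasp pt [ 0.6482 -0.0595  0.0809] F [-1.3 -1.9 -0.6] w 0.656 50.3
[[1.38, -0.35, 0.71], [0.57, -0.01, -1.19]]
[[2.75, -0.66, 1.35], [1.02, -0.01, -2.15]]
[[2.87, -0.69, 1.41], [1.02, -0.01, -2.15]]
```

send_rows([
  [[0.45, -0.11, 0.22], [0.19, 0, -0.4], 0.5],
  [[0.92, -0.23, 0.44], [0.38, 0, -0.8], 0.5],
  [[1.4, -0.35, 0.66], [0.57, 0, -1.19], 0.5],
  [[1.8, -0.44, 0.85], [0.7, 0, -1.5], 0.5],
  [[2.2, -0.54, 1.03], [0.85, 0, -1.8], 0.5],
  [[2.5, -0.6, 1.17], [1.02, 0, -2.15], 0.5],
  [[2.65, -0.64, 1.25], [1.02, 0, -2.15], 0.5],
  [[2.75, -0.66, 1.3], [1.02, 0, -2.15], 0.5],
  [[2.83, -0.68, 1.34], [1.02, 0, -2.15], 0.5],
  [[2.87, -0.69, 1.36], [1.02, 0, -2.15], 0.5],
  [[2.87, -0.69, 1.36], [1.02, 0, -2.15], 0.5],
])

```text
time_s: 12.05
tcp_pos: [0.6507, 0.1008, 0.0836]
ee_rot: [-0.154, 0.682, 0.698, 0.152]
contact_force: [-0.0, -4.1, 5.2]
grip_width: 0.656
gripper_force: 50.7
```

Run:
```python
from h import *
rows(([.648,.05,.20],40,1.4),([.648,.05,.105],40,1.4),([.648,.05+.067,.105],40,1.4))
manip.capture('top')
for r in manip.pinpoint('top','core_1'): print(round(r['p'],2),np.round(r['centre'],3))
```

```text
t 12.05 grasp pt [0.6506 0.1021 0.0809] F [-0.  -4.1  5.2] w 0.656 50.7
[[0.05, -0.07, -2.6], [0.02, 2.49, 0.0]]
[[-0.75, -0.08, -0.88], [0.02, 2.49, 0.0]]
[[0.46, -0.04, -0.31], [0.02, 2.49, 0.0]]
0.96 [ 0.661 -0.338  0.052]
0.92 [0.33  0.102 0.054]
0.69 [ 0.288 -0.213  0.059]
0.61 [0.478 0.149 0.037]
0.6 [0.649 0.105 0.054]
0.52 [ 0.751 -0.058  0.054]
```

send_rows([
  [[0.05, 0, 0.02], [0, 0, 0], 0.5],
  [[0.1, 0, 0.04], [0, 0, 0], 0.5],
  [[0.1, 0, 0.04], [0, 0, 0], 0.5],
])

```text
time_s: 12.45
tcp_pos: [0.6505, 0.1016, 0.0838]
ee_rot: [-0.152, 0.683, 0.698, 0.15]
contact_force: [-0.3, -9.3, 7.7]
grip_width: 0.654
gripper_force: 51.0
```

send_rows([
  [[0, 0, 0], [0, 0, 0], 0.82],
  [[0, 0, 0], [0, 0, 0], 0.82],
  [[0, 0, 0], [0, 0, 0], 0.82],
  [[0, 0, 0], [0, 0, 0], 0.82],
  [[0, 0, -1], [0, 0, 0], 0.82],
  [[0, 0, -2], [0, 0, 0], 0.82],
  [[0, 0, -2.65], [0, 0, 0], 0.82],
  [[0, 0, -2.65], [0, 2.54, 0], 0],
  [[0, 0, -2.65], [0, 2.54, 0], 0],
  [[0, 0, -2.65], [0, 2.54, 0], 0],
  [[0, 0, -2.65], [0, 2.54, 0], 0],
  [[0, 0, -2.65], [0, 2.54, 0], 0],
  [[0, 0, -2.65], [0, 2.54, 0], 0],
  [[-0.8, 0, -1.6], [0, 2.54, 0], 0],
  [[-0.8, 0, -1], [0, 2.54, 0], 0],
  [[-0.8, 0, -1], [0, 2.54, 0], 0],
])

```text
time_s: 14.05
tcp_pos: [0.6461, 0.0553, 0.1043]
ee_rot: [-0.253, 0.655, 0.672, 0.237]
contact_force: [-1.1, 1.1, -0.5]
grip_width: 0.001
gripper_force: 0.0
```

Run:
```python
from h import *
rows(([.649,.086,.107],40,1.4),([.649,.116,.107],40,1.4))
manip.capture('scene')
for r in manip.pinpoint('scene','core_1'): print(round(r['p'],2),np.round(r['centre'],3))
```

```text
t 14.05 grasp pt [0.646  0.0572 0.102 ] F [-1.1  1.1 -0.5] w 0.001 0.0
[[0.5, 0.07, 0.3], [-0.13, -0.09, -0.04]]
[[0.96, 0.09, 0.69], [-0.13, -0.09, -0.04]]
0.9 [ 0.659 -0.333  0.053]
0.87 [0.474 0.148 0.03 ]
0.65 [ 0.29  -0.21   0.054]
0.63 [0.649 0.106 0.053]
0.63 [ 0.755 -0.06   0.054]
0.61 [0.328 0.106 0.051]
0.28 [ 0.468 -0.314 -0.006]
```

send_rows([
  [[0.12, 0.06, 0.09], [0, 0, 0], 0],
  [[0.25, 0.06, 0.17], [0, 0, 0], 0],
  [[0.38, 0.06, 0.26], [0, 0, 0], 0],
  [[0.5, 0.06, 0.34], [0, 0, 0], 0],
  [[0.62, 0.06, 0.43], [0, 0, 0], 0],
  [[0.75, 0.06, 0.52], [0, 0, 0], 0],
  [[0.87, 0.06, 0.62], [0, 0, 0], 0],
  [[1.0, 0.06, 0.73], [0, 0, 0], 0],
  [[1.0, 0.06, 0.73], [0, 0, 0], 0],
  [[1.0, 0.06, 0.73], [0, 0, 0], 0],
  [[0, 0, 0], [0, 0, 0], 0],
  [[0, 0, 0], [0, 0, 0], 0],
  [[-0.8, 0, -2.5], [0, 0, 0], 0.95],
  [[-0.8, 0, -2.5], [0, 0, 0], 0.95],
  [[-0.8, 0, -2.5], [0, 0, 0], 0.95],
])

```text
time_s: 15.65
tcp_pos: [0.6533, -0.0666, 0.1815]
ee_rot: [-0.245, 0.658, 0.67, 0.24]
contact_force: [0.6, -0.4, 0.7]
grip_width: 0.508
gripper_force: 0.0
```

Run:
```python
from h import *
save('wrist','w2.png')
for c in('wrist','scene','top'):
  if c!='wrist': manip.capture(c)
  for r in manip.pinpoint(c,'core_1'):
    if r['centre'][1]>.11 : print(c,round(r['p'],2),np.round(r['centre'],3),proj(c,r['centre']).round())
rows(([.650,.08,.13],38,1.4))
```

```text
wrist 0.78 [0.477 0.151 0.035] [[116. 101.]]
wrist 0.74 [0.652 0.16  0.032] [[253.  98.]]
scene 0.98 [0.475 0.145 0.032] [[217. 179.]]
scene 0.83 [0.647 0.161 0.033] [[273. 163.]]
top 0.96 [0.483 0.148 0.036] [[178. 200.]]
top 0.76 [0.648 0.161 0.031] [[175. 142.]]
t 15.95 grasp pt [ 0.6529 -0.0569  0.1764] F [ 0.4  0.4 -0.9] w 0.951 0.0
[[1.48, 0.02, 2.48], [-0.03, -0.42, -0.0]]
```

View pics/w2.png

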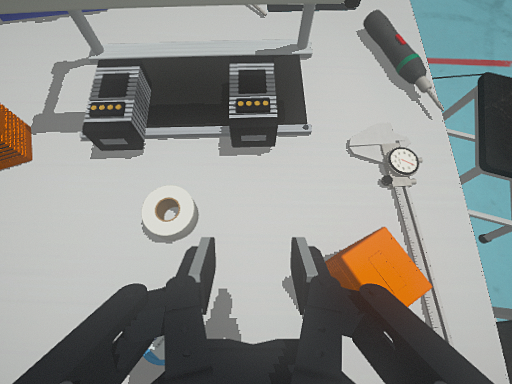

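Both cores lie on the pad with terminals up, A at wrist px (117,103) and B at (253,100). The pad steps look met. I take core B first and put it in the +y cell.

Run:
```python
from h import *
rows(([.651,.100,.12],40,1.4),([.650,.158,.051],40,1.4))
print(manip.sense()['joints'])
```

```text
t 15.95 grasp pt [ 0.6529 -0.0569  0.1764] F [ 0.4  0.4 -0.9] w 0.951 0.0
[[1.65, 0.05, 2.9], [-0.03, -0.09, -0.0]]
[[1.64, 0.06, 4.7], [-0.03, -0.09, -0.0]]
[-0.24308146  0.79029103  0.82157401  1.57985137 -1.11776984  1.59789904
  0.90093701]
```

send_rows([
  [[1.65, 0.05, 1], [0, 0, 0], 0.95],
  [[1.65, 0.05, 1.5], [0, 0, 0], 0.95],
  [[1.65, 0.05, 2.5], [0, 0, 0], 0.95],
  [[1.65, 0.05, 2.9], [0, 0, 0], 0.95],
  [[1.65, 0.05, 3.3], [0, 0, 0], 0.95],
  [[1.65, 0.05, 3.7], [0, 0, 0], 0.95],
  [[1.65, 0.06, 4.1], [0, 0, 0], 0.95],
  [[1.65, 0.06, 4.5], [0, 0, 0], 0.95],
  [[1.65, 0.06, 4.7], [0, 0, 0], 0.95],
  [[1.65, 0.06, 4.7], [0, 0, 0], 0.95],
])

```text
time_s: 16.95
tcp_pos: [0.6499, 0.1561, 0.0527]
ee_rot: [-0.249, 0.655, 0.672, 0.24]
contact_force: [0.3, 0.0, 0.1]
grip_width: 0.947
gripper_force: 0.0
```

Run:
```python
from h import *
save('wrist','w3.png')
s=manip.sense();R=Ro.from_quat(s['ee_rot'],scalar_first=True);print('tip',s['tcp_pos']+R.apply([0,0,manip.tip_reach]),R.as_matrix()[:,2])
rows(([.650,.158,.051],40,1.4))
```

```text
tip [0.65028328 0.16910977 0.03698926] [-0.01791753  0.64795576 -0.7614672 ]
t 17.0 grasp pt [0.6506 0.1568 0.0515] F [ 0.7 -0.3  0.3] w 0.95 0.0
[[0.01, -0.01, 0.02], [-0.02, -0.07, -0.01]]
```

View pics/w3.png

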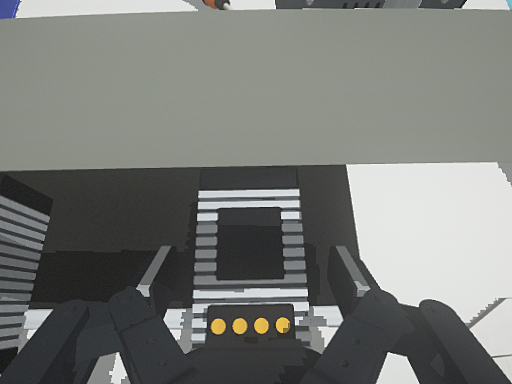

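The core sits centred between the fingers, its terminals at (250,326) clear of the pads. Close and retreat along the tool axis.

send_rows([
  [[0, 0, 0], [0, 0, 0], 0.4],
  [[0, 0, 0], [0, 0, 0], 0.4],
  [[0, 0, 0], [0, 0, 0], 0.4],
  [[0, 0, 0], [0, 0, 0], 0.4],
  [[0, 0, 0], [0, 0, 0], 0.4],
  [[0, 0, 0], [0, 0, 0], 0.4],
  [[0, 0, -0.1], [0, 0, 0], 0.4],
  [[0, 0, -0.3], [0, 0, 0], 0.4],
  [[0, 0, -0.3], [0, 0, 0], 0.4],
], newtons=100)

```text
time_s: 17.9
tcp_pos: [0.6514, 0.1429, 0.0654]
ee_rot: [-0.246, 0.656, 0.671, 0.24]
contact_force: [-0.2, -0.1, -5.5]
grip_width: 0.631
gripper_force: 106.4
```

Run:
```python
from h import *
rows(([.65,.085,.14],40,1.4),([.56,-.10,.17],40,-2),([.474,-.25,.12],40,-5.6))
```

```text
t 17.9 grasp pt [0.6514 0.1448 0.0631] F [-0.2 -0.1 -5.5] w 0.631 106.4
[[0.08, -0.06, -1.95], [0.01, -0.04, -0.02]]
[[-2.32, -1.94, -4.77], [-0.36, -0.04, 0.42]]
[[-5.23, -3.73, -5.91], [-0.75, -0.04, 0.88]]
```

send_rows([
  [[0, 0, -0.7], [0, 0, 0], 0.4],
  [[0, 0, -1.4], [0, 0, 0], 0.4],
  [[0, -0.05, -2], [0, 0, 0], 0.4],
  [[-0.6, -0.6, -2.8], [-0.1, 0, 0.1], 0.4],
  [[-1.2, -1.2, -3.5], [-0.2, 0, 0.2], 0.4],
  [[-1.8, -1.6, -4.2], [-0.3, 0, 0.3], 0.4],
  [[-2.3, -1.95, -4.8], [-0.36, 0, 0.42], 0.4],
  [[-2.9, -2.3, -5.0], [-0.45, 0, 0.5], 0.4],
  [[-3.5, -2.7, -5.2], [-0.5, 0, 0.6], 0.4],
  [[-4.1, -3.05, -5.5], [-0.6, 0, 0.7], 0.4],
  [[-4.7, -3.4, -5.7], [-0.7, 0, 0.8], 0.4],
  [[-5.2, -3.7, -5.9], [-0.75, 0, 0.88], 0.4],
  [[-5.2, -3.7, -5.9], [-0.75, 0, 0.88], 0.4],
  [[-5.2, -3.7, -5.9], [-0.75, 0, 0.88], 0.4],
])

```text
time_s: 19.3
tcp_pos: [0.4757, -0.2498, 0.1213]
ee_rot: [-0.232, 0.696, 0.63, 0.255]
contact_force: [1.5, 0.5, -5.3]
grip_width: 0.631
gripper_force: 107.8
```

Run:
```python
from h import *
im=save('wrist','w4.png')
for n in('core_tray','core_1'):
  for r in manip.pinpoint('wrist',n)[:2]: print(n,round(r['p'],2),np.round(r['centre'],3))
manip.capture('top');manip.capture('scene')
for c in('top','scene'):
  for n in('core_tray','core_1'):
    for r in manip.pinpoint(c,n):
      if n=='core_tray' or (r['centre'][2]>.07 or abs(r['centre'][1]+.25)<.06): print(c,n,round(r['p'],2),np.round(r['centre'],3))
d=np.array([.0976,.995,0]);n=np.array([.995,-.0976,0]);o=np.array([.4667,-.311,.024])
print(proj('wrist',[o+a*d*.1315+b*n*.04 for a in(-1,0,1) for b in(-1,1)]).round())
rows(([.474,-.25,.05],40,-5.6))
```

```text
core_1 0.91 [ 0.289 -0.209  0.053]
core_1 0.85 [ 0.48  -0.242  0.1  ]
top core_1 0.85 [ 0.481 -0.24   0.098]
top core_1 0.65 [ 0.291 -0.213  0.052]
scene core_tray 0.85 [ 0.467 -0.308 -0.005]
scene core_1 0.8 [ 0.477 -0.239  0.092]
scene core_1 0.66 [ 0.289 -0.212  0.055]
[[181. 606.]
 [310. 607.]
 [194. 371.]
 [301. 371.]
 [205. 205.]
 [292. 205.]]
t 19.75 grasp pt [ 0.4766 -0.2462  0.1198] F [ 0.1  0.6 -6. ] w 0.633 107.8
[[-0.97, -0.04, 1.01], [-0.02, -0.07, 0.02]]
```

View pics/w4.png

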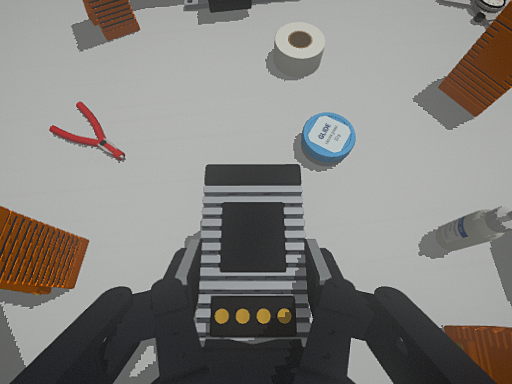

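The core hangs level in the grip at (253,250) with its terminals up; the tin at (328,137) and the bottle at (470,228) are clear. From the measurements, the +y cell centre is at (0.473, -0.247). I lower slowly.

send_rows([
  [[-0.07, -0.08, -0.06], [0, -0.07, 0], 0.4],
  [[-0.3, -0.08, 0.22], [0, -0.07, 0], 0.4],
  [[-0.55, -0.08, 0.5], [0, -0.07, 0], 0.4],
  [[-0.75, -0.07, 0.74], [0, -0.07, 0], 0.4],
  [[-0.88, -0.07, 0.88], [0, -0.07, 0], 0.4],
  [[-0.92, -0.07, 0.93], [0, -0.07, 0], 0.4],
  [[-0.92, -0.07, 0.93], [0, -0.07, 0], 0.4],
])

```text
time_s: 20.45
tcp_pos: [0.4717, -0.253, 0.0559]
ee_rot: [-0.231, 0.696, 0.631, 0.252]
contact_force: [-0.2, 0.5, -6.2]
grip_width: 0.629
gripper_force: 107.8
```

Run:
```python
from h import *
manip.capture('top');manip.capture('scene')
for c in('top','scene'):
    for r in manip.pinpoint(c,'core_1'):
      if abs(r['centre'][1]+.25)<.03 and r['centre'][0]>.4: print(c,round(r['p'],2),np.round(r['centre'],3))
rows(([.4725,-.2508,.0475],40,-5.6))
```

```text
top 0.93 [ 0.471 -0.248  0.032]
scene 0.62 [ 0.472 -0.246  0.03 ]
t 20.65 grasp pt [ 0.4726 -0.2518  0.0552] F [-0.4  1.3 -6.4] w 0.634 107.8
[[-0.08, -0.0, 0.13], [-0.01, 0.01, 0.01]]
```

send_rows([
  [[-0.03, 0, 0.05], [0, 0, 0], 0.4],
  [[-0.06, 0, 0.09], [0, 0, 0], 0.4],
  [[-0.08, 0, 0.12], [0, 0, 0], 0.4],
  [[-0.08, 0, 0.12], [0, 0, 0], 0.4],
])

```text
time_s: 21.05
tcp_pos: [0.4723, -0.2527, 0.0516]
ee_rot: [-0.231, 0.695, 0.632, 0.254]
contact_force: [-2.1, -1.6, 4.9]
grip_width: 0.63
gripper_force: 108.6
```

send_rows([
  [[0, 0, 0], [0, 0, 0], 0.6],
  [[0, 0, 0], [0, 0, 0], 0.66],
  [[0, 0, 0], [0, 0, 0], 0.75],
  [[0, 0, 0], [0, 0, 0], 0.85],
  [[0, 0, 0], [0, 0, 0], 0.85],
  [[0, 0, -0.4], [0, 0, 0], 0.85],
  [[0, 0, -1.2], [0, 0, 0], 0.9],
  [[0, 0, -2], [0, 0, 0], 0.95],
  [[0, 0, -2.6], [0, 0, 0], 0.95],
  [[0, 0, -2.6], [0, 0, 0], 0.95],
])

```text
time_s: 22.05
tcp_pos: [0.4635, -0.3421, 0.1539]
ee_rot: [-0.225, 0.698, 0.632, 0.252]
contact_force: [0.2, -0.1, 0.3]
grip_width: 0.948
gripper_force: 0.0
```

Run:
```python
from h import *
for c in('top','scene','wrist'):
    manip.capture(c)
    for r in manip.pinpoint(c,'core_1'):
      if abs(r['centre'][1]+.25)<.03 and r['centre'][0]>.4 or r['centre'][1]>.12: print(c,round(r['p'],2),np.round(r['centre'],3))
    for r in manip.pinpoint(c,'core_tray')[:1]: print(c,'tray',round(r['p'],2),np.round(r['centre'],3))
rows(([.50,-.05,.22],40,0),([.479,.06,.14],40,1.4),([.479,.088,.12],40,1.4),([.479,.147,.051],40,1.4))
```

```text
top 0.88 [ 0.473 -0.244  0.027]
top 0.69 [0.478 0.151 0.038]
scene 0.83 [0.478 0.148 0.034]
scene 0.55 [ 0.471 -0.245  0.025]
scene tray 0.76 [ 0.467 -0.31  -0.003]
wrist 0.97 [ 0.475 -0.247  0.03 ]
wrist tray 0.67 [ 0.465 -0.312  0.001]
t 22.5 grasp pt [ 0.4644 -0.3324  0.146 ] F [0.2 0.4 0.4] w 0.951 0.0
[[5.31, 0.17, 2.53], [0.56, -0.01, -0.71]]
[[5.92, -0.45, 5.14], [0.71, -0.01, -0.89]]
[[6.09, -0.5, 5.81], [0.71, -0.01, -0.89]]
[[6.1, -0.61, 7.62], [0.71, -0.01, -0.89]]
```

Core B is in its cell at about (0.473, -0.245). Now core A.

send_rows([
  [[2.5, 0.1, 0], [0, 0, 0], 0.95],
  [[2.5, 0.1, 0], [0, 0, 0], 0.95],
  [[5.3, 0.15, 2.5], [0.56, 0, -0.7], 0.95],
  [[5.3, 0.15, 2.5], [0.56, 0, -0.7], 0.95],
  [[5.3, 0.15, 2.5], [0.56, 0, -0.7], 0.95],
  [[5.3, 0.15, 2.5], [0.56, 0, -0.7], 0.95],
  [[5.3, 0.15, 2.5], [0.56, 0, -0.7], 0.95],
  [[6.0, -0.45, 5.1], [0.7, 0, -0.9], 0.95],
  [[6.0, -0.45, 5.1], [0.7, 0, -0.9], 0.95],
  [[6.0, -0.45, 5.1], [0.7, 0, -0.9], 0.95],
  [[6.0, -0.45, 5.1], [0.7, 0, -0.9], 0.95],
  [[6.0, -0.45, 5.1], [0.7, 0, -0.9], 0.95],
])

```text
time_s: 23.7
tcp_pos: [0.4787, 0.059, 0.146]
ee_rot: [-0.244, 0.656, 0.673, 0.239]
contact_force: [-0.2, 0.3, -0.3]
grip_width: 0.955
gripper_force: 0.0
```

Run:
```python
from h import *
manip.capture('wrist')
for r in manip.pinpoint('wrist','core_1'): print(round(r['p'],2),np.round(r['centre'],3))
for r in manip.cut_out('wrist','core_1')[:2]:
    v,u=np.nonzero(r['pixels']);print(r['p'],u.min(),u.max(),v.min(),v.max())
rows(([.479,.147,.051],40,1.4))
```

```text
0.96 [0.326 0.105 0.057]
0.7 [0.478 0.15  0.032]
0.86 223 288 125 247
0.6 3 135 161 268
t 23.85 grasp pt [0.4806 0.0585 0.145 ] F [ 1.1 -0.1  0.3] w 0.951 0.0
[[0.15, -0.0, 2.58], [0.06, 0.02, 0.01]]
```

send_rows([
  [[0.15, 0, 0.6], [0, 0, 0], 0.95],
  [[0.15, 0, 1.1], [0, 0, 0], 0.95],
  [[0.15, 0, 1.5], [0, 0, 0], 0.95],
  [[0.15, 0, 1.9], [0, 0, 0], 0.95],
  [[0.15, 0, 2.3], [0, 0, 0], 0.95],
  [[0.15, 0, 2.58], [0, 0, 0], 0.95],
  [[0.15, 0, 2.58], [0, 0, 0], 0.95],
  [[0.15, 0, 2.58], [0, 0, 0], 0.4],
  [[0.15, 0, 2.58], [0, 0, 0], 0.4],
  [[0.15, 0, 2.58], [0, 0, 0], 0.4],
  [[0.15, 0, 2.58], [0, 0, 0], 0.4],
  [[0.15, 0, 2.58], [0, 0, 0], 0.4],
  [[0.15, 0, 2.58], [0, 0, 0], 0.4],
  [[0.15, 0, 2.58], [0, 0, 0], 0.4],
], newtons=100)

```text
time_s: 25.25
tcp_pos: [0.4788, 0.1457, 0.0538]
ee_rot: [-0.243, 0.657, 0.672, 0.241]
contact_force: [-0.7, -2.8, 5.4]
grip_width: 0.632
gripper_force: 105.7
```

Run:
```python
from h import *
rows(([.479,.07,.145],40,1.4),([.485,-.15,.17],40,-2),([.4605,-.30,.17],40,-5.6),([.4605,-.378,.12],40,-5.6))
```

```text
t 25.25 grasp pt [0.4788 0.1476 0.0515] F [-0.7 -2.8  5.4] w 0.632 105.7
[[0.01, -0.02, -2.43], [0.06, 0.0, 0.01]]
[[-3.04, 0.01, -5.64], [-0.31, 0.0, 0.44]]
[[-5.33, -0.55, -7.56], [-0.69, 0.0, 0.9]]
[[-7.17, -0.58, -7.8], [-0.69, 0.0, 0.9]]
```

send_rows([
  [[0, 0, -0.3], [0, 0, 0], 0.4],
  [[0, 0, -0.9], [0, 0, 0], 0.4],
  [[0, 0, -1.6], [0, 0, 0], 0.4],
  [[0, 0, -2.4], [0, 0, 0], 0.4],
  [[-0.8, 0, -3.2], [-0.1, 0, 0.1], 0.4],
  [[-1.5, 0, -4], [-0.15, 0, 0.2], 0.4],
  [[-2.2, 0, -4.8], [-0.2, 0, 0.3], 0.4],
  [[-3.0, 0, -5.6], [-0.3, 0, 0.44], 0.4],
  [[-3.6, -0.15, -6.1], [-0.4, 0, 0.55], 0.4],
  [[-4.2, -0.3, -6.6], [-0.5, 0, 0.65], 0.4],
  [[-4.8, -0.4, -7.1], [-0.6, 0, 0.8], 0.4],
  [[-5.3, -0.55, -7.55], [-0.69, 0, 0.9], 0.4],
  [[-5.8, -0.57, -7.6], [-0.69, 0, 0.9], 0.4],
  [[-6.3, -0.57, -7.7], [-0.69, 0, 0.9], 0.4],
  [[-6.8, -0.58, -7.75], [-0.69, 0, 0.9], 0.4],
  [[-7.15, -0.58, -7.8], [-0.69, 0, 0.9], 0.4],
  [[-7.15, -0.58, -7.8], [-0.69, 0, 0.9], 0.4],
  [[-7.15, -0.58, -7.8], [-0.69, 0, 0.9], 0.4],
])

```text
time_s: 27.05
tcp_pos: [0.4601, -0.3778, 0.1204]
ee_rot: [-0.231, 0.696, 0.631, 0.252]
contact_force: [0.2, 0.0, -5.3]
grip_width: 0.635
gripper_force: 106.8
```

Run:
```python
from h import *
for c in('top','scene','wrist'):
    manip.capture(c)
    for r in manip.pinpoint(c,'core_1'):
      if r['centre'][1]<-.2 and .4<r['centre'][0]<.6: print(c,round(r['p'],2),np.round(r['centre'],3))
print(manip.sense()['joints'])
rows(([.4602,-.3785,.12],40,-5.6),([.4602,-.3785,.056],40,-5.6))
```

```text
top 0.65 [ 0.473 -0.246  0.028]
top 0.58 [ 0.461 -0.371  0.105]
scene 0.96 [ 0.46  -0.372  0.102]
scene 0.75 [ 0.47  -0.247  0.026]
wrist 0.9 [ 0.475 -0.248  0.028]
wrist 0.82 [ 0.459 -0.369  0.103]
[ 0.27204255  0.93958002  0.89883835  1.55391266 -0.98938228  1.73219573
  1.32830273]
t 27.35 grasp pt [ 0.4615 -0.3754  0.1199] F [-0.5  0.4 -5.8] w 0.634 106.8
[[-0.05, -0.02, -0.04], [-0.03, 0.01, 0.02]]
[[-0.87, -0.02, 0.94], [-0.03, 0.01, 0.02]]
```

send_rows([
  [[-0.07, -0.02, -0.05], [0, 0, 0], 0.4],
  [[-0.3, -0.02, 0.22], [0, 0, 0], 0.4],
  [[-0.52, -0.02, 0.5], [0, 0, 0], 0.4],
  [[-0.74, -0.02, 0.75], [0, 0, 0], 0.4],
  [[-0.88, -0.02, 0.92], [0, 0, 0], 0.4],
  [[-0.88, -0.02, 0.92], [0, 0, 0], 0.4],
  [[-0.88, -0.02, 0.92], [0, 0, 0], 0.4],
])

```text
time_s: 28.05
tcp_pos: [0.4591, -0.3818, 0.0576]
ee_rot: [-0.231, 0.696, 0.632, 0.252]
contact_force: [0.1, -0.6, -6.1]
grip_width: 0.637
gripper_force: 106.8
```

Run:
```python
from h import *
for c in('top','scene'):
    manip.capture(c)
    for r in manip.pinpoint(c,'core_1'):
      if r['centre'][1]<-.2 and .4<r['centre'][0]<.6: print(c,round(r['p'],2),np.round(r['centre'],3))
rows(([.4602,-.3795,.048],40,-5.6))
```

```text
top 0.78 [ 0.459 -0.38   0.038]
top 0.64 [ 0.473 -0.244  0.026]
scene 0.83 [ 0.457 -0.38   0.035]
scene 0.58 [ 0.472 -0.244  0.027]
t 28.25 grasp pt [ 0.4597 -0.3807  0.0568] F [-0.1 -0.2 -5.6] w 0.63 106.8
[[-0.09, 0.01, 0.15], [-0.02, 0.02, 0.01]]
```

send_rows([
  [[0.05, 0.02, 0.04], [0, 0, 0], 0.4],
  [[0.02, 0.02, 0.08], [0, 0, 0], 0.4],
  [[-0.01, 0.02, 0.12], [0, 0, 0], 0.4],
  [[-0.04, 0.02, 0.16], [0, 0, 0], 0.4],
  [[-0.04, 0.02, 0.16], [0, 0, 0], 0.4],
])

```text
time_s: 28.75
tcp_pos: [0.4606, -0.3784, 0.0504]
ee_rot: [-0.231, 0.696, 0.632, 0.252]
contact_force: [0.5, -0.8, -5.7]
grip_width: 0.636
gripper_force: 106.8
```

Not in contact yet, so I lower a little more.

send_rows([
  [[-0.02, 0, 0.03], [0, 0, 0], 0.4],
  [[-0.03, 0, 0.05], [0, 0, 0], 0.4],
  [[-0.03, 0, 0.05], [0, 0, 0], 0.4],
])

```text
time_s: 29.05
tcp_pos: [0.4605, -0.3784, 0.05]
ee_rot: [-0.231, 0.695, 0.632, 0.253]
contact_force: [-2.2, 1.0, 5.5]
grip_width: 0.636
gripper_force: 108.1
```

send_rows([
  [[0, 0, 0], [0, 0, 0], 0.6],
  [[0, 0, 0], [0, 0, 0], 0.66],
  [[0, 0, 0], [0, 0, 0], 0.75],
  [[0, 0, 0], [0, 0, 0], 0.85],
  [[0, 0, 0], [0, 0, 0], 0.85],
  [[0, 0, -0.4], [0, 0, 0], 0.85],
  [[0, 0, -1.2], [0, 0, 0], 0.9],
  [[0, 0, -2], [0, 0, 0], 0.95],
  [[0, 0, -2.6], [0, 0, 0], 0.95],
  [[0, 0, -2.6], [0, 0, 0], 0.95],
  [[0, 0, -2.6], [0, 0, 0], 0.95],
])

```text
time_s: 30.15
tcp_pos: [0.4523, -0.4627, 0.1486]
ee_rot: [-0.229, 0.696, 0.632, 0.252]
contact_force: [-0.4, -0.6, -0.5]
grip_width: 0.954
gripper_force: 0.0
```

Run:
```python
from h import *
for c in('top','scene','wrist'):
    manip.capture(c)
    for n in('core_1','core_tray','label_roll','grease_tin','glue_bottle'):
      for r in manip.pinpoint(c,n):
        if n!='core_1' and r['p']>.4 or r['centre'][1]<-.2 and .4<r['centre'][0]<.6: print(c,n,round(r['p'],2),np.round(r['centre'],3))
rows()
```

```text
top core_1 0.96 [ 0.462 -0.375  0.033]
top core_1 0.65 [ 0.473 -0.245  0.032]
top core_tray 0.61 [ 0.465 -0.311 -0.001]
top label_roll 0.76 [0.558 0.014 0.001]
top grease_tin 0.67 [ 0.567 -0.116  0.001]
top grease_tin 0.2 [ 0.464 -0.374  0.031]
top glue_bottle 0.43 [ 0.666 -0.229 -0.002]
scene core_1 0.71 [ 0.47  -0.242  0.024]
scene core_1 0.57 [ 0.46  -0.375  0.033]
scene core_tray 0.62 [ 0.464 -0.312 -0.006]
scene label_roll 0.9 [0.555 0.013 0.002]
scene label_roll 0.55 [ 0.574  0.123 -0.003]
scene grease_tin 0.87 [ 0.565 -0.113  0.002]
wrist core_1 0.83 [ 0.476 -0.246  0.029]
wrist core_1 0.79 [ 0.461 -0.373  0.031]
wrist grease_tin 0.55 [ 0.564 -0.115  0.001]
wrist glue_bottle 0.6 [ 0.668 -0.227 -0.002]
t 31.05 grasp pt [ 0.453  -0.4594  0.1452] F [0.1 0.5 0.6] w 0.953 0.0
```

Everything reads right, but core A's height reads slightly high. I check the flatness of both against projected outlines.

Run:
```python
from h import *
from scipy.optimize import minimize
cams=('top','scene','wrist');M={}
for c in cams:
    manip.capture(c);M[c]=[r['pixels'] for r in manip.cut_out(c,'core_1')]
def iou(c,m,p,L=55):
    o=np.array(p[:3]);R=Ro.from_euler('zx',[p[3],p[4]],degrees=True)
    P=o+R.apply([[a*28,b*L,e*23] for a in(-1,1) for b in(-1,1) for e in(-1,1)])/1000*1
    h=cv2.convexHull(proj(c,P).astype(np.float32)).round().astype(np.int32)
    k=cv2.fillConvexPoly(np.zeros(m.shape,np.uint8),h,1)>0
    return (k&m).sum()/(k|m).sum()
for xy in([.473,-.246],[.461,-.375]):
    best={c:max(M[c],key=lambda m:iou(c,m,[*xy,.028,-5.6,0])) for c in cams}
    for z in(.024,.028,.032,.036): print(xy,z,[round(np.mean([iou(c,best[c],[*xy,z,-5.6,t]) for c in cams]),3) for t in(-8,-4,0,4,8)])
    print([round(iou(c,best[c],[*xy,.028,-5.6,0]),2) for c in cams])
```

```text
[0.473, -0.246] 0.024 [np.float64(0.753), np.float64(0.764), np.float64(0.77), np.float64(0.769), np.float64(0.75)]
[0.473, -0.246] 0.028 [np.float64(0.775), np.float64(0.774), np.float64(0.776), np.float64(0.765), np.float64(0.751)]
[0.473, -0.246] 0.032 [np.float64(0.779), np.float64(0.762), np.float64(0.759), np.float64(0.746), np.float64(0.74)]
[0.473, -0.246] 0.036 [np.float64(0.768), np.float64(0.744), np.float64(0.747), np.float64(0.728), np.float64(0.726)]
[np.float64(0.58), np.float64(0.87), np.float64(0.88)]
[0.461, -0.375] 0.024 [np.float64(0.754), np.float64(0.756), np.float64(0.762), np.float64(0.767), np.float64(0.768)]
[0.461, -0.375] 0.028 [np.float64(0.758), np.float64(0.764), np.float64(0.768), np.float64(0.77), np.float64(0.769)]
[0.461, -0.375] 0.032 [np.float64(0.755), np.float64(0.765), np.float64(0.754), np.float64(0.759), np.float64(0.758)]
[0.461, -0.375] 0.036 [np.float64(0.746), np.float64(0.738), np.float64(0.737), np.float64(0.736), np.float64(0.733)]
[np.float64(0.82), np.float64(0.54), np.float64(0.95)]
```

```bash
python3 -c "
from rig import manip
print(manip.hand_in())"
```

```text
the job is handed in; nothing more can be done
None
```

I tipped both cores onto the pad and lowered one into each tray cell, terminals up, and handed in at about 31 s. Position readings put both inside tolerance, with the roll, tin and bottle where they were; the outline check agrees with level but can't prove it. I viewed 11 pictures, one over the limit of 10, and no result came back from the hand-in.

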